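# Put a blood tube in the incubator and draw its cover shut

## Task

Take the orange-capped blood tube from the small foam rack and stand it in a free well of the front row of the tube incubator, right down on the bottom. Then shut the incubator: its thin sliding cover has no handle, so press gently on the cover's rubber pad and drag it back by friction until it is fully home against the front wall, without leaning hard on it. Leave the other tubes where they stand.

Things in the scene. Friction and masses are not known exactly. Their poses are not given: they have to be found in the camera images.
- incubator: Cream dry-block tube incubator, fixed, 262 mm deep (x), 218 mm wide (y). Origin on the table under the middle well of its front row; x to its rear, z up; front towards the robot within 0.3 rad. In front an open compartment, inside x -35 to 85, y -95 to 95 mm; front wall up to z 131, side walls and guide rails up to 135. A push of robot or fingers on it above 25 N does damage.
- housing_front (a point): Middle of the top front edge of the incubator's control housing, which fills incubator x 85 to 215 mm behind the compartment, full width, top at z 158 mm. The cover slides into a slot in its front face.
- cover (a joint): Opening of the sliding cover, m: 0 = shut, front edge home on the front wall (a firm stop); grows as it goes to the rear (incubator +x) into the housing, 0.09 at most; 0.065 to 0.082 at the start. No handle; stays where left. Its guides resist with about 7 N at any speed: a fingertip on the pad must press with about 10 to 14 N to take it along; lighter, it slips. 25 N cracks it.
- cover_pad (a point): Middle of the top of the cover's black ribbed rubber finger pad, 24 (x) x 80 (y) mm, top at z 133 mm, 18 mm behind the cover's front edge; moves with the cover; axes as the incubator's. Friction on fingertips 0.9 to 1.4; firm, gives under 1 mm. The cover is a smoked panel 150 x 200 x 4 mm, top at z 131, underside at 127; it passes 5 mm over the caps of fully lowered tubes.
- well_left (a point): Centre of the bottom of the front row's left well (incubator x 0, y +50 mm), taken by the green-capped tube. All wells: upright holes 16 mm wide, 45 mm deep in an aluminium block, bottom at z 15 mm, mouth at z 60 mm with a 2 mm chamfer. A rear row (incubator x 50 mm) is full and under the cover.
- well_mid (a point): Centre of the bottom of the front row's middle well (incubator x 0, y 0): free.
- well_right (a point): Centre of the bottom of the front row's right well (incubator x 0, y -50 mm): free.
- rack: White foam tube rack, fixed, 110 x 200 x 40 mm, origin under its centre. Three tubes stand 60 mm apart along its y axis (x = 0) in holes 14.5 mm wide and 30 mm deep (floor at z 10 mm), in any order; the other round marks are only dents.
- tube_orange: The tube to move: clear, round-bottomed, 13 mm in diameter, with an orange cap 17 mm in diameter; 107 mm long in all, the cap being the top 22 mm; 16 g or so. Origin at the bottom end, z along the tube to the cap. It stands in the rack with its bottom at z 10 mm.
- tube_blue: Same kind of tube with a blue cap, in the rack; to be left alone.
- tube_violet: Same kind of tube with a violet cap, in the rack; to be left alone.
- tube_inside: Same kind of tube with a green cap, standing in the left well of the front row; to be left alone.

How it is judged:
By the outcome, as a careful person would: the job done as asked, in the order asked, and still so for the second after the job is handed in, with the robot touching nothing.
It also fails if it takes over 64 s, if anything falls off the work surface, if the arm or the gripper's body presses on something with over 40 N, if the wrist force passes 120 N, or if a joint passes its speed limit or range.

## Robot

A 7-joint arm with a two-finger parallel gripper is mounted at the origin on the work surface. World frame = base frame: x ahead of the robot, y to its left, z up, the work surface at z = 0. Lengths are in m, angles in rad, forces in N, time in s.
With the tool pointing down it reaches from about 0.4 to 0.85 m from the base axis. Payload 4.5 kg.
Tool frame: the origin (TCP) lies on the centre line of the jaws, within the pads' length; the fingertips stand 25 mm ahead of it and the grasp point (between the pads) lies 6 mm ahead of it; z points along the fingers, y is the line along which they close (so a half turn about z gives the same grasp; the last joint's range is limited). The gripper opens to 88 mm and grips with 3 to 60 N. Pads are 18 mm wide; open, the fingers measure 123 mm over their backs; the gripper's body (75 mm by 187 mm) begins 45 mm behind the grasp point.
Start: joints at [-1.091, 0.689, -0.195, 1.565, 0.157, 0.902, -0.215], TCP at [0.269, 0.564, 0.264] pointing down, gripper open.
Joint ranges: [-3.01, 3.01], [-0.46, 2.08], [-1.47, 1.51], [0.13, 2.56], [-1, 4.14], [0.04, 2.09], [-2.66, 2.66]. Speed limits (rad/s): [2.57, 2.57, 3.14, 3.14, 3.14, 3.14, 3.14].

## Interface

Orientations are given as a unit quaternion [w, x, y, z].
In Python, from rig import sensors, optics, job gives the robot as it stands.
- The arm moves only by the tool servo_tool, never from a script. Its argument "rows" is text: rows parted by semicolons, each of 7 numbers parted by spaces: the shift along the world's x, y, z in mm, then the turn, a rotation vector about the world's x, y, z in rad, then the closure, from -1 (fully open) to 1 (shut). A call has 1 to 8 rows; each row is the pose to reach, as a shift and turn from the pose commanded when the call began; what a row does not reach only later rows make up. A row lasts 1/12 s, in which the tool goes at most 41.7 mm and 7.16 degrees, less where a joint would pass 70% of its speed; a pose out of reach is approached as far as the arm can. A call with a gripper value outside its range is refused whole. The fingers move at their own pace and stop on an object; the grip force is fixed at half the most. Time passes only in rows, so rows that repeat a pose let the fingers close. It gives the time, the measured TCP pose, the force, the opening and the grip force at its end, in the units of the state.
- sensors.get_state(): the state, without advancing time (a new reading comes with each control period).
- optics.camera(name): name is "scene" or "top" or "wrist"; returns a dict with "color" (420x560x3 uint8, red, green, blue), "depth" (420x560 float32, m along the optical axis (not along the pixel's ray), 0 where there is no reading), "fx", "fy", "cx", "cy" (pixels), "k1" (the pictures are not rectified: a ray, as slopes to the right and down, at radius r is drawn at 1 + k1 r^2 times it, then the intrinsics apply), "R" (3x3) and "t" (3): a world point X has camera coordinates R X + t. Camera axes: x right, y down, z forward; pixel columns grow to the right and rows downward; lengths in m; the calibration is good to about 2 mm. A picture is of the moment at which its call begins.
- job.sign_off(): hands the job in; it is judged then, once.
Trained networks look in the newest picture that a camera, given by its name, has taken for a name from the list of things; names that differ only in an ending like _2 or _b are one class to them, and where a whole thing is asked for, a point or a joint stands for the part that bears it (a point fixed in the world has none). Each returns a list of dicts, best first, with "conf" (0 to 1); they miss things now and then, are a little off and sometimes report something else, mostly with a low value. They report only what shows in the picture. A call takes as long as a camera call.
- optics.outline_of(camera, target): "mask" (420x560 bool, what is visible of it) and "uv" ([column, row] in pixels, amid what is visible of it).
The state is a dict: "clock": time; "joint_positions": joint angles; "dq": joint speeds; "effort": joint torques, N m; "eef_pos": TCP position; "eef_rot": TCP orientation; "ft_force": force on the tool from outside, world axes, zero at the start; "torque": the same for the moment, N m; "grip_width": finger opening in m; "grasp_force": force on a finger pad.
Only numpy, scipy, OpenCV 4.12 (cv2) and the standard library are available. Lean on these libraries where they do the work, as an engineer would, in place of code of your own. Each camera call takes 0.05 s, during which the arm holds its last target. There are 200 camera calls.

## Working session

There is one attempt and no reset: what is moved stays moved. The work goes in short steps, Python scripts to look and compute and a tool call to move; the robot and the scene stay as the last step left them, time stands still between calls to the robot, and variables do not carry over. Pictures are saved under pics/ and viewed, at most 10 in all, crops included, and the job is handed in when it is done.

Besides the shell and the picture viewer there is one more tool, called after "Request:" by a JSON object that holds its "method" and its "body". servo_tool: Moves the arm, as the interface text tells. Its arguments: {"type":"object","properties":{"rows":{"type":"string"}},"required":["rows"]}

```bash
mkdir -p pics; ls
cat > h.py <<'E'
import numpy as np, cv2
from rig import sensors, optics, job
def ray(c,uv):
    uv=np.atleast_2d(np.asarray(uv,float))
    d=np.stack([(uv[:,0]-c['cx'])/c['fx'],(uv[:,1]-c['cy'])/c['fy']],1); s=d.copy()
    for _ in range(10): s=d/(1+c['k1']*(s**2).sum(1,keepdims=True))
    return s
def at_z(c,uv,z):
    s=ray(c,uv); r=np.c_[s,np.ones(len(s))]@c['R']; o=-c['R'].T@c['t']
    return o+r*((z-o[2])/r[:,2:3])
def pts(c,mask):
    v,u=np.nonzero(mask&(c['depth']>0)); z=c['depth'][v,u]
    s=ray(c,np.c_[u,v]); return (np.c_[s,np.ones(len(s))]*z[:,None]-c['t'])@c['R']
def cloud(c): 
    m=c['depth']>0; v,u=np.nonzero(m); return np.c_[u,v],pts(c,m)
E
python3 - <<'E'
from h import *
import pickle
cs={}
out=[]
for n in ['scene','top']:
    c=optics.camera(n); cs[n]=c
    cv2.imwrite(f'pics/{n}0.png',c['color'][:,:,::-1])
    print(n,-c['R'].T@c['t'],c['R'][2])
    for t in ['tube_orange','tube_blue','tube_violet','tube_inside','incubator','cover','cover_pad','rack']:
        r=optics.outline_of(n,t)
        cs[n,t]=r
        for d in r[:2]:
            p=pts(c,d['mask']); 
            print(t,round(d['conf'],2),np.round(d['uv']),d['mask'].sum(),np.round(np.median(p,0),3) if len(p) else '', np.round(np.percentile(p[:,2],97),3) if len(p) else '')
pickle.dump(cs,open('cs.pkl','wb'))
print(sensors.get_state())
E
```

```text
pics
scene [0.97970376 0.59402479 0.55389424] [-0.51602787 -0.6865479  -0.51221794]
tube_orange 0.54 [368. 275.] 320 [0.514 0.266 0.085] 0.118
tube_blue 0.76 [340. 263.] 263 [0.53  0.21  0.085] 0.118
tube_blue 0.61 [314. 254.] 246 [0.546 0.152 0.086] 0.118
tube_violet 0.55 [192. 198.] 10608 [ 0.662 -0.104  0.111] 0.16
tube_violet 0.52 [314. 248.] 235 [0.547 0.152 0.089] 0.118
tube_inside 0.63 [344. 291.] 5280 [0.548 0.227 0.04 ] 0.042
incubator 0.97 [193. 198.] 10563 [ 0.663 -0.104  0.111] 0.16
cover 0.7 [204. 168.] 302 [ 0.591 -0.206  0.132] 0.135
cover_pad 0.54 [209. 172.] 339 [ 0.591 -0.197  0.132] 0.134
rack 0.74 [340. 293.] 5092 [0.55  0.227 0.04 ] 0.042
top [0.38303236 0.02428128 1.15407322] [ 0.17072605 -0.00330371 -0.985313  ]
tube_blue 0.6 [190. 231.] 85 [0.521 0.203 0.116] 0.12
tube_inside 0.49 [369. 221.] 77 [ 0.534 -0.152  0.121] 0.125
incubator 0.77 [394. 183.] 15809 [ 0.615 -0.204  0.135] 0.162
cover 0.96 [394. 189.] 1990 [ 0.597 -0.206  0.132] 0.136
cover_pad 0.71 [394. 190.] 2022 [ 0.597 -0.207  0.132] 0.136
rack 0.94 [197. 234.] 4903 [0.52  0.203 0.041] 0.045
{'clock': 0.9, 'joint_positions': array([-1.09118428,  0.68906126, -0.19462446,  1.56532905,  0.15728968,
        0.90250699, -0.21512207]), 'dq': array([ 1.01368801e-03,  1.20875924e-03,  5.69570926e-04, -1.15154405e-03,
        7.19990861e-05, -2.21263533e-05, -3.57114542e-04]), 'effort': array([ 2.81616012e-04, -5.27483118e+01, -1.26709454e+00, -1.53746778e+01,
       -5.18874766e-02, -7.35768590e-04,  3.77851461e-05]), 'eef_pos': array([0.26946137, 0.56393567, 0.26375977]), 'eef_rot': array([-5.49287663e-06,  2.21056706e-01,  9.75260955e-01,  4.10834084e-05]), 'ft_force': array([0.32995162, 0.23410537, 0.28995562]), 'torque': array([-0.01079909, -0.04003476, -0.01699347]), 'grasp_force': 0.0, 'grip_width': 0.08808122938780064}
```

Run:
```python
import cv2
a=cv2.imread('pics/top0.png')[120:300,120:500]; cv2.imwrite('pics/top0c.png',cv2.resize(a,None,fx=2.1,fy=2.1,interpolation=cv2.INTER_CUBIC))
```

```text
(no output)
```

View pics/scene0.png

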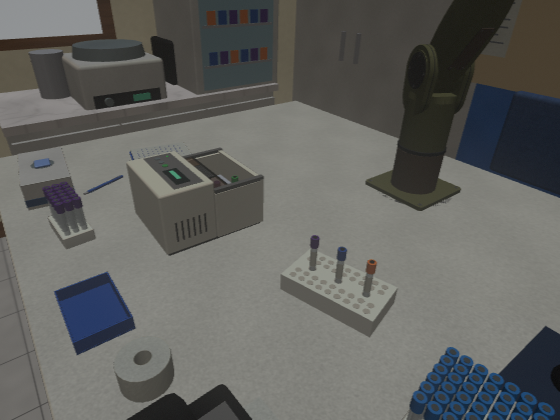

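View pics/top0c.png

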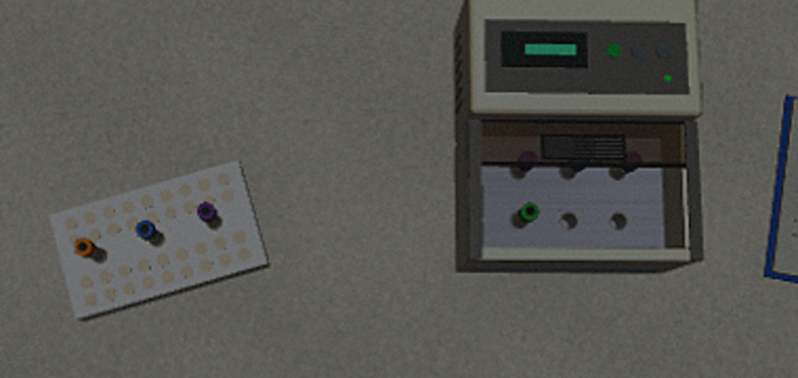

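```bash
cat > m.py <<'E'
from h import *
import pickle
cs=pickle.load(open('cs.pkl','rb'))
# caps by colour+height
for n in ['scene','top']:
    c=cs[n]; uv,P=cloud(c)
    col=c['color'][uv[:,1],uv[:,0]]; hsv=cv2.cvtColor(col[None],cv2.COLOR_RGB2HSV)[0].astype(int)
    for name,lo,hi,box in [('orange',3,16,(.4,.62,.1,.3)),('blue',100,120,(.4,.62,.1,.3)),('violet',121,150,(.4,.62,.1,.3)),('green',45,85,(.45,.6,-.25,-.1))]:
        m=(hsv[:,0]>=lo)&(hsv[:,0]<=hi)&(hsv[:,1]>70)&(P[:,2]>.09)&(P[:,2]<.14)&(P[:,0]>box[0])&(P[:,0]<box[1])&(P[:,1]>box[2])&(P[:,1]<box[3])
        if m.sum()<5: print(n,name,'none');continue
        # image-based: mean pixel of cap top
        q=P[m]; top=q[:,2]>np.percentile(q[:,2],95)-.006
        print(n,name,m.sum(),'med',np.round(np.median(q,0),4),'mid',np.round((q.min(0)+q.max(0))/2,4),'zmax',round(q[:,2].max(),4),'top px',uv[m][top].mean(0).round(1),np.round(at_z(c,uv[m][top].mean(0),.117 if name!='green' else .122)[0],4), top.sum())
c=cs['top']; uv,P=cloud(c)
# rack rect
m=(abs(P[:,2]-.04)<.006)&(P[:,0]>.4)&(P[:,0]<.65)&(P[:,1]>.05)&(P[:,1]<.35)
r=cv2.minAreaRect((P[m][:,:2]*1000).astype(np.float32)); print('rack',r, np.median(P[m][:,2]))
m=(abs(P[:,2]-.158)<.005)&(P[:,0]>.55)&(P[:,1]<0)
r=cv2.minAreaRect((P[m][:,:2]*1000).astype(np.float32)); print('housing',r, np.median(P[m][:,2]))
E
python3 m.py
python3 - <<'E'
from h import *
import pickle
cs=pickle.load(open('cs.pkl','rb')); c=cs['top']
uv,P=cloud(c)
# front edge of housing per column
yy=P[:,1]
m=(P[:,2]>.15)&(P[:,2]<.17)&(P[:,0]>.5)&(P[:,1]<-.1)&(P[:,1]>-.31)
def edge(m,f):
    b=np.round(P[m][:,1]*200).astype(int); xs=[];ys=[]
    for k in np.unique(b):
        s=P[m][b==k]; 
        if len(s)>3: xs.append(f(s[:,0])); ys.append(np.median(s[:,1]))
    xs=np.array(xs);ys=np.array(ys); p=np.polyfit(ys,xs,1); e=xs-np.polyval(p,ys); k=abs(e)<2*e.std()+1e-4; p=np.polyfit(ys[k],xs[k],1); return p, e.std(), ys.min(),ys.max()
print('housing front',edge(m,np.min))
m=(P[:,2]>.12)&(P[:,2]<.14)&(P[:,0]>.46)&(P[:,0]<.53)&(P[:,1]<-.11)&(P[:,1]>-.29)
print('front wall min/max',edge(m,np.min),edge(m,np.max))
# wells: dark blobs at z~.06
g=cv2.cvtColor(c['color'],cv2.COLOR_RGB2GRAY)
print('gray floor',g[215:230,380:384].mean(), )
u8=cv2.GaussianBlur(g,(3,3),0)
for (u,v) in [(120+569/2.1,120+221/2.1),(120+618/2.1,120+221/2.1)]:
    x0,y0=int(u)-8,int(v)-8; w=u8[y0:y0+17,x0:x0+17].astype(float); bg=np.median(w); k=np.clip(bg-w-6,0,None)
    Y,X=np.mgrid[y0:y0+17,x0:x0+17]; uu=(k*X).sum()/k.sum(); vv=(k*Y).sum()/k.sum()
    print('well',uu,vv,at_z(c,[uu,vv],.06), k.max())
    print(w[::1,4:13].astype(int))
for n in ['top','scene']:
  d=cs[n,'cover_pad'][0]
  for z in [.133]:
    v,u=np.nonzero(d['mask']); q=at_z(cs[n],np.c_[u,v],z); print(n,'cover mask rect',cv2.minAreaRect((q[:,:2]*1000).astype(np.float32)))
E
```

```text
scene orange 112 med [0.5139 0.2675 0.1109] mid [0.5097 0.2646 0.107 ] zmax 0.1183 top px [371.2 263.1] [0.5124 0.266  0.117 ] 52
scene blue 32 med [0.528  0.2091 0.1164] mid [0.5263 0.2068 0.1077] zmax 0.1185 top px [341.3 249.4] [0.5272 0.2067 0.117 ] 26
scene violet 16 med [0.5447 0.1497 0.1169] mid [0.5427 0.1488 0.1174] zmax 0.1185 top px [314.6 237.6] [0.5427 0.1495 0.117 ] 16
scene green 22 med [ 0.5407 -0.1513  0.1203] mid [ 0.537  -0.1549  0.1185] zmax 0.1238 top px [234.4 177.9] [ 0.5411 -0.1495  0.122 ] 18
top orange 62 med [0.5061 0.2615 0.1172] mid [0.5072 0.2642 0.1102] zmax 0.1216 top px [159.  237.5] [0.5072 0.2645 0.117 ] 48
top blue 49 med [0.5217 0.2069 0.1175] mid [0.5197 0.2325 0.1122] zmax 0.1213 top px [185.3 229.5] [0.5225 0.2125 0.117 ] 47
top violet 40 med [0.5389 0.1477 0.1175] mid [0.5399 0.1486 0.1175] zmax 0.1215 top px [217.7 220.6] [0.5397 0.1485 0.117 ] 38
top green 63 med [ 0.536  -0.1532  0.1216] mid [ 0.5558 -0.187   0.1209] zmax 0.1337 top px [382.  198.7] [ 0.5789 -0.1775  0.122 ] 11
rack ((524.0701904296875, 206.05624389648438), (111.59884643554
[... 1387 characters left out ...]
0 90]
 [90 91 91 90 90 90 90 90 90]
 [90 90 86 82 83 84 86 89 90]
 [90 84 71 63 61 64 73 84 89]
 [87 70 50 40 38 40 51 70 85]
 [78 56 36 31 31 30 36 53 75]
 [74 56 39 33 33 32 33 45 67]
 [78 71 57 40 34 34 35 44 65]
 [83 84 74 50 36 36 38 48 68]
 [87 86 79 57 40 38 44 58 77]
 [89 86 79 63 50 48 57 73 87]
 [89 88 84 75 69 68 75 85 91]
 [88 88 88 87 85 85 87 90 91]
 [89 89 90 90 91 90 90 91 91]
 [91 91 90 91 91 91 90 91 91]
 [91 91 90 91 91 91 90 90 91]]
top cover mask rect ((597.0884399414062, -208.3245849609375), (191.46974182128906, 42.41389083862305), 89.37903594970703)
scene cover mask rect ((590.383544921875, -208.93304443359375), (188.8089599609375, 32.7734489440918), 84.92488098144531)
```

The scene view shows the orange cap at about (372,266), with blue (342,253) and violet (315,242) beside it. In the top view orange is at about (160,238) and green at (372,221). The free wells are at (391,224) and (414,225), and the cover is open with its pad at about (397,190). That puts the orange tube near (0.5075, 0.264), and the incubator origin near (0.5345, -0.2057) with yaw about -0.018.

Request:
{"method": "servo_tool", "body": {"rows": "12 -15 0 0 0 0.05 0.1; 40 -50 0 0 0 0.12 0.1; 72 -90 0 0 0 0.2 0.1; 104 -130 0 0 0 0.28 0.1; 136 -170 0 0 0 0.36 0.1; 168 -210 0 0 0 0.428 0.1; 198 -250 0 0 0 0.428 0.1; 225 -285 0 0 0 0.428 0.1"}}

```text
clock: 1.57
eef_pos: [0.4637, 0.3185, 0.2639]
eef_rot: [0.0, 0.009, 1.0, 0.0]
ft_force: [0.5, 0.2, -0.4]
grip_width: 0.04
grasp_force: 0.0
```

Request:
{"method": "servo_tool", "body": {"rows": "9 -10 0 0 0 0 0.1; 13 -15 0 0 0 0 0.1; 13 -15 0 0 0 0 0.1; 13 -15 0 0 0 0 0.1"}}

```text
clock: 1.9
eef_pos: [0.4744, 0.3071, 0.2639]
eef_rot: [-0.0, 0.008, 1.0, 0.001]
ft_force: [0.1, 1.3, -0.1]
grip_width: 0.0395
grasp_force: 0.0
```

Run:
```python
from h import *
c=optics.camera('wrist'); cv2.imwrite('pics/w1.png',c['color'][:,:,::-1])
print(sensors.get_state()['eef_pos'])
uv,P=cloud(c); col=c['color'][uv[:,1],uv[:,0]]; hsv=cv2.cvtColor(col[None],cv2.COLOR_RGB2HSV)[0].astype(int)
for name,lo,hi in [('orange',3,16),('blue',100,120),('violet',121,150)]:
    m=(hsv[:,0]>=lo)&(hsv[:,0]<=hi)&(hsv[:,1]>70)&(P[:,2]>.108)&(P[:,2]<.125)
    if m.sum()>5:
        x,y,w,h=cv2.boundingRect(uv[m].astype(np.int32)); print(name,m.sum(),uv[m].mean(0),(x+w/2,y+h/2,w,h),at_z(c,uv[m].mean(0),.117),np.median(P[m],0))
for d in optics.outline_of('wrist','tube_orange')[:2]: print(d['conf'],d['uv'])
```

```text
[0.47392714 0.30773319 0.26390369]
orange 319 [228.47648903 233.63322884] (229.0, 234.5, 22, 23) [[0.50517826 0.26429698 0.117     ]] [0.50491007 0.26411401 0.11598604]
blue 1272 [442.69654088 282.67216981] (353.0, 313.0, 414, 138) [[0.55014052 0.43481181 0.117     ]] [0.55106013 0.51575779 0.11118432]
violet 151 [ 89.95364238 268.        ] (90.5, 267.5, 25, 9) [[0.5324694  0.15283042 0.117     ]] [0.53401783 0.15088875 0.11374191]
0.68 [230.8, 224.3]
```

View pics/w1.png

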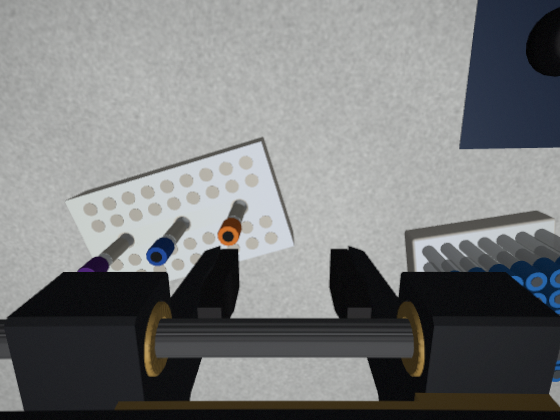

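The wrist view shows the orange cap at about (229,233), with blue at (161,250) to its left. The arm fell short of the goal because of the row limit. I'll centre over the cap at about (0.5065, 0.264) and descend.

Request:
{"method": "servo_tool", "body": {"rows": "12 -16 0 0 0 0 0.1; 26 -35 0 0 0 0 0.1; 32.5 -43.5 0 0 0 0 0.1; 32.5 -43.5 -15 0 0 0 0.1; 32.5 -43.5 -45 0 0 0 0.1; 32.5 -43.5 -75 0 0 0 0.1; 32.5 -43.5 -95 0 0 0 0.1; 32.5 -43.5 -100 0 0 0 0.1"}}

```text
clock: 2.67
eef_pos: [0.5054, 0.2623, 0.1607]
eef_rot: [-0.003, 0.008, 1.0, -0.001]
ft_force: [-0.3, -0.7, 0.3]
grip_width: 0.0395
grasp_force: 0.0
```

Run:
```python
from h import *
c=optics.camera('wrist'); cv2.imwrite('pics/w2.png',c['color'][:,:,::-1])
s=sensors.get_state();print(s['eef_pos'],s['ft_force'])
uv,P=cloud(c); col=c['color'][uv[:,1],uv[:,0]]; hsv=cv2.cvtColor(col[None],cv2.COLOR_RGB2HSV)[0].astype(int)
m=(hsv[:,0]>=3)&(hsv[:,0]<=16)&(hsv[:,1]>70)&(P[:,2]>.108)&(P[:,2]<.125)&(abs(P[:,1]-.264)<.03)
print(m.sum(),uv[m].mean(0),at_z(c,uv[m].mean(0),.117),(P[m].max(0)+P[m].min(0))/2)
```

```text
[0.50592359 0.26247499 0.16142909] [0.60094001 0.03973956 0.6984358 ]
772 [285.2253886  250.00129534] [[0.50481468 0.2632757  0.117     ]] [0.5074025  0.26339686 0.11298   ]
```

View pics/w2.png

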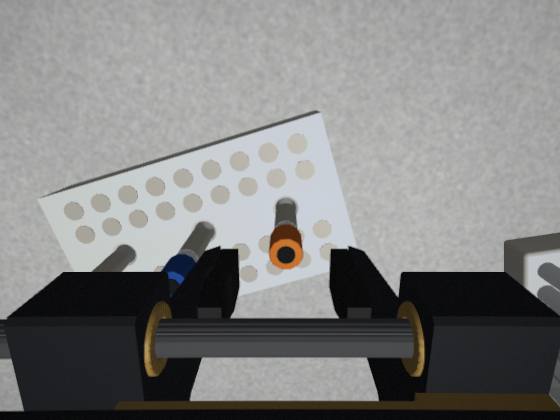

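The wrist view shows the orange cap centred at about (285,252) between the fingers, whose middle is at u≈284, and blue is clear to the left. Now I descend, close and lift.

Request:
{"method": "servo_tool", "body": {"rows": "0 0 -15 0 0 0 0.1; 0 0 -32 0 0 0 0.1; 0 0 -45 0 0 0 0.1; 0 0 -50 0 0 0 0.1; 0 0 -50 0 0 0 0.1; 0 0 -50 0 0 0 0.6; 0 0 -50 0 0 0 1; 0 0 -50 0 0 0 1"}}

```text
clock: 3.38
eef_pos: [0.5086, 0.2623, 0.1149]
eef_rot: [0.001, 0.009, 1.0, 0.001]
ft_force: [0.0, -0.2, 0.8]
grip_width: 0.0218
grasp_force: 0.0
```

Request:
{"method": "servo_tool", "body": {"rows": "0 0 0 0 0 0 1; 0 0 0 0 0 0 1; 0 0 0 0 0 0 1; 0 0 0 0 0 0 1; 0 0 0 0 0 0 1"}}

```text
clock: 3.8
eef_pos: [0.5087, 0.2622, 0.1145]
eef_rot: [0.001, 0.009, 1.0, 0.001]
ft_force: [0.5, 0.0, 6.0]
grip_width: 0.0155
grasp_force: 30.0
```

Request:
{"method": "servo_tool", "body": {"rows": "0 0 3 0 0 0 1; 0 0 10 0 0 0 1; 0 0 30 0 0 0 1; 0 0 60 0 0 0 1; 0 0 95 0 0 0 1; 0 0 130 0 0 0 1; 0 0 155 0 0 0 1; 0 0 160 0 0 0 1"}}

```text
clock: 4.47
eef_pos: [0.5096, 0.2631, 0.2787]
eef_rot: [0.003, 0.009, 1.0, 0.002]
ft_force: [0.1, 0.0, 0.7]
grip_width: 0.0157
grasp_force: 30.0
```

Request:
{"method": "servo_tool", "body": {"rows": "0 -15 0 0 0 0 1; 2 -45 0 0 0 0 1; 4 -84 0 0 0 0 1; 7 -123 0 0 0 0 1; 10 -162 0 0 0 0 1; 12 -201 0 0 0 0 1; 15 -240 0 0 0 0 1; 17 -279 0 0 0 0 1"}}

```text
clock: 5.13
eef_pos: [0.5242, -0.0193, 0.2732]
eef_rot: [-0.001, 0.009, 1.0, -0.0]
ft_force: [1.0, -0.5, -0.2]
grip_width: 0.0157
grasp_force: 30.0
```

Request:
{"method": "servo_tool", "body": {"rows": "2 -39 0 0 0 0 1; 4 -78 0 0 0 0 1; 7 -117 0 0 0 0 1; 9 -150 0 0 0 0 1; 10 -174 0 0 0 0 1; 11 -189 0 0 0 0 1; 11 -191 0 0 0 0 1; 11 -191 0 0 0 0 1"}}

```text
clock: 5.8
eef_pos: [0.5352, -0.2088, 0.273]
eef_rot: [-0.001, 0.01, 1.0, 0.0]
ft_force: [-0.3, 0.6, -0.9]
grip_width: 0.0159
grasp_force: 30.0
```

```bash
cat > look.py <<'E'
from h import *
import sys,pickle
k=sys.argv[1]
for n in ['top','scene']:
    c=optics.camera(n); pickle.dump(c,open(f'{n}{k}.pkl','wb')); cv2.imwrite(f'pics/{n}{k}.png',c['color'][:,:,::-1])
c=optics.camera('wrist'); cv2.imwrite(f'pics/w{k}.png',c['color'][:,:,::-1]); pickle.dump(c,open(f'wrist{k}.pkl','wb'))
s=sensors.get_state(); print(s['clock'],s['eef_pos'],s['eef_rot'],s['ft_force'],s['grip_width'],s['grasp_force'])
E
python3 look.py 3
```

```text
5.95 [ 0.5360778  -0.2059702   0.27366356] [-2.16950935e-04  7.40639471e-03  9.99972295e-01  7.11711183e-04] [0.50004601 0.02706509 0.12176666] 0.01562530111102735 29.99977407976985
```

View pics/w3.png

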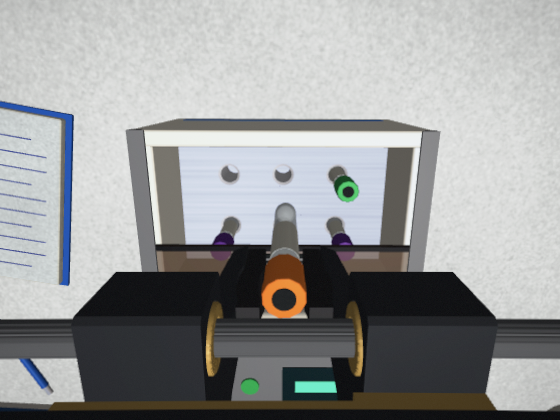

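The wrist view shows the tube held with its cap at (284,298) and its bottom at (286,212). The free middle well is at (283,174), the right well at (231,174), and green stands at (347,190). I'm above the middle well, so next I measure the tube tip and the well precisely.

Run:
```python
from h import *
import pickle
for n in ['wrist','scene','top']:
    c=pickle.load(open(f'{n}3.pkl','rb')); uv,P=cloud(c); col=c['color'][uv[:,1],uv[:,0]]; hsv=cv2.cvtColor(col[None],cv2.COLOR_RGB2HSV)[0].astype(int)
    near=(np.hypot(P[:,0]-.535,P[:,1]+.206)<.03)
    # tube body below fingers
    m=near&(P[:,2]>.155)&(P[:,2]<.25)
    print(n,'body',m.sum())
    for z0,z1 in [(.155,.175),(.175,.2),(.2,.225),(.225,.25),(.25,.28)]:
        k=near&(P[:,2]>z0)&(P[:,2]<z1)
        if k.sum()>3: print('  z',z0,k.sum(),np.round(np.median(P[k],0),4),np.round((P[k].min(0)+P[k].max(0))/2,4))
    cp=(hsv[:,0]>=3)&(hsv[:,0]<=16)&(hsv[:,1]>70)&(P[:,2]>.25)&near
    if cp.sum(): print('  cap',cp.sum(),np.round(np.median(P[cp],0),4),P[cp].max(0),uv[cp].mean(0))
c=pickle.load(open('wrist3.pkl','rb')); g=cv2.GaussianBlur(cv2.cvtColor(c['color'],cv2.COLOR_RGB2GRAY),(3,3),0)
for u,v in [(283,174),(231,174)]:
    w=g[v-16:v+17,u-16:u+17].astype(float); bg=np.percentile(w,80); k=(w<bg*.8).astype(np.uint8)
    x,y,ww,hh=cv2.boundingRect(k); ctr=[u-16+x+ww/2-.5,v-16+y+hh/2-.5]; print('well',ctr,ww,hh,at_z(c,ctr,.06),at_z(c,[ctr[0],v-16+y],.06),at_z(c,[ctr[0],v-16+y+hh-1],.06))
# incubator front wall/housing/sides in wrist cloud
uv,P=cloud(c)
m=(abs(P[:,2]-.131)<.006)&(P[:,0]<.51)&(P[:,0]>.47)&(abs(P[:,1]+.206)<.09); print('front wall x',np.percentile(P[m][:,0],[1,50,99]),m.sum(),np.median(P[m][:,2]))
m=(abs(P[:,2]-.06)<.008)&(abs(P[:,0]-.535)<.04)&(abs(P[:,1]+.206)<.09); print('block z',np.median(P[m][:,2]),m.sum())
m=(abs(P[:,2]-.135)<.004)&(abs(P[:,0]-.54)<.02); print('side rails y',[np.percentile(P[m&s][:,1],[1,99]) for s in (P[:,1]>-.2,P[:,1]<-.2)])
```

```text
wrist body 1355
  z 0.155 11 [ 0.5289 -0.2048  0.1739] [ 0.5295 -0.2042  0.171 ]
  z 0.175 267 [ 0.5292 -0.2049  0.1885] [ 0.5313 -0.2052  0.1875]
  z 0.2 383 [ 0.5291 -0.2055  0.2142] [ 0.5308 -0.2056  0.2125]
  z 0.225 694 [ 0.5288 -0.2056  0.2413] [ 0.5297 -0.2057  0.2375]
  z 0.25 5396 [ 0.5274 -0.2058  0.2712] [ 0.5351 -0.2057  0.265 ]
  cap 2064 [ 0.5297 -0.2058  0.274 ] [ 0.54322737 -0.19031976  0.34479975] [283.64292636 284.79166667]
scene body 166
  z 0.155 7 [ 0.5379 -0.2017  0.1714] [ 0.5385 -0.2014  0.1721]
  z 0.175 52 [ 0.5394 -0.2015  0.1861] [ 0.5366 -0.2027  0.1871]
  z 0.2 55 [ 0.5392 -0.2011  0.2133] [ 0.5375 -0.2028  0.2124]
  z 0.225 52 [ 0.5401 -0.2015  0.2366] [ 0.5385 -0.2052  0.2373]
  z 0.25 201 [ 0.5441 -0.1879  0.2664] [ 0.5382 -0.2046  0.265 ]
  cap 23 [ 0.5448 -0.2034  0.2711] [ 0.54907218 -0.19131402  0.28223922] [219.30434783 114.04347826]
top body 0
  cap 12 [ 0.5324 -0.2138  0.5112] [ 0.55219701 -0.18320445  0.6314348 ] [469.83333333 174.75      ]
well [283.0, 175.5] 19 14 [[ 0.53577108 -0.206288    0.06      ]] [[ 0.52965642 -0.20619055  0.06      ]] [[ 0.5419493  -0.20638644  0.06      ]]
well [229.5, 174.0] 18 17 [[ 0.53359485 -0.25574092  0.06      ]] [[ 0.52610535 -0.25531001  0.06      ]] [[ 0.54118019 -0.25617649  0.06      ]]
front wall x [0.48632192 0.49302128 0.5000152 ] 4397 0.13000893552860351
block z 0.05926037916121196 12072
side rails y [array([-0.10986253, -0.09752215]), array([-0.31580214, -0.30335561])]
```

Request:
{"method": "servo_tool", "body": {"rows": "-1 -0.5 -10 0 0 0 1; -1 -0.5 -35 0 0 0 1; -1 -0.5 -65 0 0 0 1; -1 -0.5 -88 0 0 0 1; -1 -0.5 -98 0 0 0 1; -1 -0.5 -102 0 0 0 1; -1 -0.5 -103 0 0 0 1; -1 -0.5 -103 0 0 0 1"}}

```text
clock: 6.62
eef_pos: [0.5357, -0.2084, 0.1714]
eef_rot: [0.001, 0.009, 1.0, -0.0]
ft_force: [0.1, -1.1, 0.0]
grip_width: 0.0158
grasp_force: 30.0
```

Request:
{"method": "servo_tool", "body": {"rows": "0 0 -2 0 0 0 1; 0 0 -4 0 0 0 1; 0 0 -6 0 0 0 1; 0 0 -8 0 0 0 1; 0 0 -10 0 0 0 1; 0 0 -12 0 0 0 1; 0 0 -12 0 0 0 1"}}

```text
clock: 7.2
eef_pos: [0.5348, -0.2087, 0.1583]
eef_rot: [-0.0, 0.009, 1.0, 0.0]
ft_force: [-0.5, -0.6, -0.1]
grip_width: 0.016
grasp_force: 30.0
```

Request:
{"method": "servo_tool", "body": {"rows": "0 0 -5 0 0 0 1; 0 0 -11 0 0 0 1; 0 0 -17 0 0 0 1; 0 0 -23 0 0 0 1; 0 0 -28 0 0 0 1; 0 0 -32 0 0 0 1; 0 0 -34 0 0 0 1; 0 0 -34 0 0 0 1"}}

```text
clock: 7.87
eef_pos: [0.5348, -0.2086, 0.1241]
eef_rot: [-0.0, 0.009, 1.0, 0.0]
ft_force: [0.1, -0.4, -0.5]
grip_width: 0.0157
grasp_force: 30.0
```

Request:
{"method": "servo_tool", "body": {"rows": "0 0 -1 0 0 0 1; 0 0 -2 0 0 0 1; 0 0 -3 0 0 0 1; 0 0 -3.5 0 0 0 1; 0 0 -4 0 0 0 1; 0 0 -4.5 0 0 0 1; 0 0 -4.5 0 0 0 1"}}

```text
clock: 8.45
eef_pos: [0.535, -0.2087, 0.1202]
eef_rot: [-0.0, 0.009, 1.0, 0.0]
ft_force: [0.0, 0.0, -0.1]
grip_width: 0.0157
grasp_force: 30.0
```

No contact yet, so I continue in small steps and watch the force.

Request:
{"method": "servo_tool", "body": {"rows": "0 0 -0.5 0 0 0 1; 0 0 -0.5 0 0 0 1; 0 0 -1 0 0 0 1; 0 0 -1 0 0 0 1"}}

```text
clock: 8.78
eef_pos: [0.5355, -0.2087, 0.1196]
eef_rot: [0.0, 0.009, 1.0, -0.0]
ft_force: [-0.3, -0.1, 3.0]
grip_width: 0.0159
grasp_force: 30.0
```

Request:
{"method": "servo_tool", "body": {"rows": "0 0 -0.4 0 0 0 1; 0 0 -0.4 0 0 0 1; 0 0 -0.8 0 0 0 1; 0 0 -0.8 0 0 0 1"}}

```text
clock: 9.12
eef_pos: [0.5361, -0.2087, 0.1195]
eef_rot: [0.001, 0.009, 1.0, -0.0]
ft_force: [-0.7, -0.5, 8.4]
grip_width: 0.0153
grasp_force: 30.0
```

It is seated: 8 N of contact at the expected height. Now a small release, to about 28 mm, and lift.

Request:
{"method": "servo_tool", "body": {"rows": "0 0 0.8 0 0 0 0.7; 0 0 0.8 0 0 0 0.36; 0 0 0.8 0 0 0 0.36; 0 0 0.8 0 0 0 0.36; 0 0 0.8 0 0 0 0.36; 0 0 4 0 0 0 0.36; 0 0 12 0 0 0 0.36; 0 0 25 0 0 0 0.36"}}

```text
clock: 9.78
eef_pos: [0.5343, -0.2085, 0.1432]
eef_rot: [-0.001, 0.009, 1.0, 0.0]
ft_force: [-0.0, 0.2, 0.1]
grip_width: 0.0284
grasp_force: 0.0
```

Request:
{"method": "servo_tool", "body": {"rows": "0 0 15 0 0 0 0.36; 0 0 45 0 0 0 0.5; 0 0 75 0 0 0 1; 0 0 82 0 0 0 1; 0 0 82 0 0 0 1; 0 0 82 0 0 0 1"}}

```text
clock: 10.28
eef_pos: [0.5348, -0.2088, 0.2256]
eef_rot: [0.0, 0.009, 1.0, -0.0]
ft_force: [0.3, 0.2, -0.5]
grip_width: 0.0
grasp_force: 0.0
```

```bash
python3 look.py 4
python3 - <<'E'
from h import *
import pickle
c=pickle.load(open('wrist4.pkl','rb'));uv,P=cloud(c); col=c['color'][uv[:,1],uv[:,0]]; hsv=cv2.cvtColor(col[None],cv2.COLOR_RGB2HSV)[0].astype(int)
for nm,lo,hi in [('orange',3,16),('green',45,85)]:
    m=(hsv[:,0]>=lo)&(hsv[:,0]<=hi)&(hsv[:,1]>70)&(P[:,2]>.09)&(P[:,2]<.16)&(P[:,0]<.57)&(P[:,0]>.5)&(P[:,1]<-.1)
    if m.sum(): print(nm,m.sum(),np.median(P[m],0),np.percentile(P[m][:,2],[50,90,98]))
# pad/cover
g=cv2.cvtColor(c['color'],cv2.COLOR_RGB2GRAY)
m=(abs(P[:,2]-.131)<.006)&(P[:,0]>.55)&(P[:,0]<.63)&(abs(P[:,1]+.206)<.09)
print('cover',m.sum(),P[m].min(0),P[m].max(0),np.median(P[m],0))
c=pickle.load(open('top0.pkl','rb')) if 0 else pickle.load(open('cs.pkl','rb'))['top']
uv,P=cloud(c)
m=(abs(P[:,2]-.132)<.006)&(P[:,0]>.55)&(P[:,0]<.63)&(abs(P[:,1]+.206)<.085); q=P[m]; print('cover top0',m.sum(),np.percentile(q[:,0],[0,1,5,50,99]),'opening est')
g=cv2.cvtColor(c['color'],cv2.COLOR_RGB2GRAY)
print(g[176:206:1,394:398].mean(1).round(),[ (v,at_z(c,[396,v],.133)[0,:2].round(4)) for v in (180,185,190,195,200,205)])
print([ (u,at_z(c,[u,190],.133)[0,:2].round(4)) for u in (376,380,384,414,418)], g[188:192,374:422].mean(0).round())
E
```

```text
10.4333 [ 0.53405758 -0.20855838  0.22404301] [-1.43652136e-03  8.82956578e-03  9.99959919e-01  3.69544495e-04] [ 0.50935085 -0.77524169 -0.84355534] 0.00014775740227163288 0.0
orange 552 [ 0.53023559 -0.20734189  0.12091929] [0.12091929 0.12207161 0.12262432]
green 593 [ 0.53207598 -0.15900294  0.12076882] [0.12076882 0.12202954 0.12257433]
cover 57 [ 0.57798417 -0.20992041  0.12579281] [ 0.60264368 -0.11601517  0.13370556] [ 0.5925989  -0.20918125  0.13215516]
cover top0 1932 [0.57484194 0.57570251 0.57799383 0.59825567 0.62070885] opening est
[39. 18. 15. 34. 30. 30. 30. 32. 18. 21. 30. 22. 30. 22. 29. 21. 31. 21.
 31. 15. 27. 19. 16. 14. 16. 47. 84. 89. 88. 86.] [(180, array([ 0.6142, -0.205 ])), (185, array([ 0.6041, -0.2045])), (190, array([ 0.594, -0.204])), (195, array([ 0.5839, -0.2035])), (200, array([ 0.5739, -0.203 ])), (205, array([ 0.564 , -0.2025]))]
[(376, array([ 0.5944, -0.1643])), (380, array([ 0.5943, -0.1722])), (384, array([ 0.5942, -0.1801])), (414, array([ 0.5936, -0.2399])), (418, array([ 0.5936, -0.2479]))] [47. 46. 48. 30. 15. 26. 30. 30. 30. 30. 30. 28. 30. 30. 30. 29. 29. 31.
 31. 29. 23. 27. 26. 27. 24. 24. 24. 28. 26. 26. 32. 30. 32. 29. 31. 29.
 30. 30. 29. 31. 28. 30. 23. 20. 42. 47. 44. 46.]
```

View pics/w4.png

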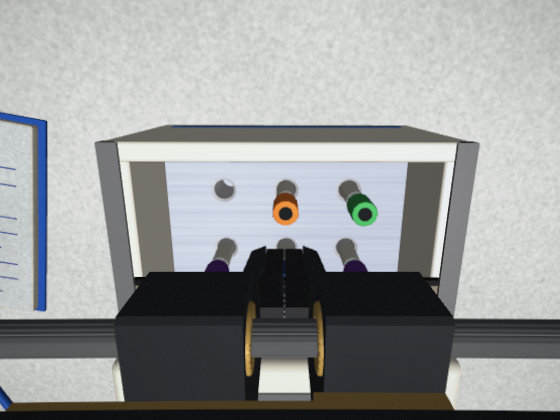

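The wrist view shows orange at (285,210) standing in the middle well, with its cap at the same height as green (362,208), so it is fully down. The cover pad is at about (0.593, -0.207), open by about 75 mm. I now move the closed fingers above the pad.

Request:
{"method": "servo_tool", "body": {"rows": "15 0 0 0 0 0 1; 40 0 0 0 0 0 1; 57 0 -10 0 0 0 1; 59 -0.5 -30 0 0 0 1; 59 -0.5 -50 0 0 0 1; 59 -0.5 -59 0 0 0 1; 59 -0.5 -61 0 0 0 1; 59 -0.5 -61 0 0 0 1"}}

```text
clock: 11.1
eef_pos: [0.5933, -0.209, 0.1634]
eef_rot: [-0.001, 0.009, 1.0, 0.0]
ft_force: [-0.3, 0.0, 0.5]
grip_width: 0.0005
grasp_force: 0.0
```

Request:
{"method": "servo_tool", "body": {"rows": "0 0 -1 0 0 0 1; 0 0 -2 0 0 0 1; 0 0 -3 0 0 0 1; 0 0 -4 0 0 0 1; 0 0 -4 0 0 0 1; 0 0 -4 0 0 0 1"}}

```text
clock: 11.6
eef_pos: [0.5941, -0.2092, 0.1607]
eef_rot: [0.0, 0.009, 1.0, -0.0]
ft_force: [-1.0, 0.8, -0.6]
grip_width: 0.0005
grasp_force: 0.0
```

Request:
{"method": "servo_tool", "body": {"rows": "0 0 -0.7 0 0 0 1; 0 0 -1.4 0 0 0 1; 0 0 -1.4 0 0 0 1; 0 0 -1.4 0 0 0 1"}}

```text
clock: 11.93
eef_pos: [0.594, -0.2092, 0.159]
eef_rot: [-0.0, 0.009, 1.0, 0.0]
ft_force: [0.2, 0.4, 0.1]
grip_width: 0.0002
grasp_force: 0.0
```

Request:
{"method": "servo_tool", "body": {"rows": "0 0 -0.6 0 0 0 1; 0 0 -0.6 0 0 0 1; 0 0 -0.6 0 0 0 1"}}

```text
clock: 12.18
eef_pos: [0.5941, -0.2092, 0.1585]
eef_rot: [0.0, 0.009, 1.0, 0.0]
ft_force: [-0.6, 0.3, 1.5]
grip_width: 0.0007
grasp_force: 0.6
```

Request:
{"method": "servo_tool", "body": {"rows": "0 0 -0.5 0 0 0 1; 0 0 -0.5 0 0 0 1; 0 0 -0.5 0 0 0 1"}}

```text
clock: 12.43
eef_pos: [0.5941, -0.2092, 0.1585]
eef_rot: [0.0, 0.009, 1.0, -0.0]
ft_force: [-2.2, 0.3, 5.9]
grip_width: 0.0007
grasp_force: 2.8
```

Request:
{"method": "servo_tool", "body": {"rows": "0 0 -0.4 0 0 0 1; 0 0 -0.7 0 0 0 1; 0 0 -0.7 0 0 0 1; 0 0 -0.7 0 0 0 1"}}

```text
clock: 12.77
eef_pos: [0.5941, -0.2092, 0.1585]
eef_rot: [0.0, 0.009, 1.0, -0.0]
ft_force: [-2.1, 0.5, 9.4]
grip_width: 0.0008
grasp_force: 4.9
```

Request:
{"method": "servo_tool", "body": {"rows": "0 0 -0.3 0 0 0 1; 0 0 -0.3 0 0 0 1; -1 0 -0.3 0 0 0 1; -2 0 -0.3 0 0 0 1; -3 0 -0.3 0 0 0 1; -4 0.1 -0.3 0 0 0 1; -5 0.1 -0.3 0 0 0 1"}}

```text
clock: 13.35
eef_pos: [0.5926, -0.2091, 0.1585]
eef_rot: [0.004, 0.009, 1.0, -0.0]
ft_force: [5.4, -0.3, 5.0]
grip_width: 0.0008
grasp_force: 2.7
```

Request:
{"method": "servo_tool", "body": {"rows": "0 0 -0.4 0 0 0 1; 0 0 -0.7 0 0 0 1; 0 0 -0.7 0 0 0 1; -1 0 -0.7 0 0 0 1; -2 0 -0.7 0 0 0 1; -3 0 -0.7 0 0 0 1"}}

```text
clock: 13.85
eef_pos: [0.5909, -0.209, 0.1585]
eef_rot: [0.006, 0.009, 1.0, -0.0]
ft_force: [6.5, -0.3, 7.4]
grip_width: 0.0006
grasp_force: 3.6
```

Request:
{"method": "servo_tool", "body": {"rows": "0 0 -0.4 0 0 0 1; 0 0 -0.6 0 0 0 1; 0 0 -0.6 0 0 0 1; -1 0 -0.6 0 0 0 1; -2 0 -0.6 0 0 0 1; -3 0 -0.6 0 0 0 1; -4 0.1 -0.6 0 0 0 1; -4 0.1 -0.6 0 0 0 1"}}

```text
clock: 14.52
eef_pos: [0.5873, -0.209, 0.1585]
eef_rot: [0.006, 0.009, 1.0, -0.0]
ft_force: [5.5, 0.4, 10.6]
grip_width: 0.0
grasp_force: 5.1
```

Request:
{"method": "servo_tool", "body": {"rows": "-1 0 -0.2 0 0 0 1; -2.5 0 -0.2 0 0 0 1; -4 0.1 -0.2 0 0 0 1; -5.5 0.1 -0.2 0 0 0 1; -7 0.1 -0.2 0 0 0 1; -8.5 0.1 -0.2 0 0 0 1; -10 0.2 -0.2 0 0 0 1; -10 0.2 -0.2 0 0 0 1"}}

```text
clock: 15.18
eef_pos: [0.5774, -0.2087, 0.1585]
eef_rot: [0.006, 0.009, 1.0, -0.0]
ft_force: [6.7, -0.5, 12.3]
grip_width: 0.0004
grasp_force: 5.8
```

```bash
cat > cov.py <<'E'
from h import *
c=optics.camera('top'); uv,P=cloud(c); s=sensors.get_state()
cv2.imwrite('pics/top_%d.png'%(s['clock']*100),c['color'][:,:,::-1])
O=np.array([.5344,-.2065]); a=-.018; X=np.array([np.cos(a),np.sin(a)]); Y=np.array([-X[1],X[0]])
q=P[:,:2]-O; x=q@X; y=q@Y
m=(abs(P[:,2]-.131)<.0045)&(x>-30)&(abs(y)<.088)&(abs(y)>.05)&(x>-.028)&(x<.08)
for lo,hi in [(-.088,-.05),(.05,.088)]:
    k=m&(y>lo)&(y<hi); print('front edge x',np.percentile(x[k],[0,2,5,50])*1000 if k.sum() else None,k.sum())
print(s['clock'],s['eef_pos'],s['ft_force'])
E
python3 cov.py
```

```text
front edge x [26.510789   26.80618211 27.06615138 28.60021453] 33
front edge x [26.98932521 27.64310112 28.84383597 50.81936482] 123
15.2333 [ 0.57745094 -0.20872642  0.15846091] [ 7.19239929 -0.37249588 10.64570975]
```

The cover follows the finger: its front edge has moved from about 40 to 26.7 mm. I keep dragging.

Request:
{"method": "servo_tool", "body": {"rows": "-2 0 0 0 0 0 1; -4.5 0.1 0 0 0 0 1; -7 0.1 0 0 0 0 1; -9.5 0.2 0 0 0 0 1; -12 0.2 0 0 0 0 1; -14.5 0.3 0 0 0 0 1; -17 0.3 0 0 0 0 1; -19 0.4 0 0 0 0 1"}}

```text
clock: 15.9
eef_pos: [0.5589, -0.2084, 0.1585]
eef_rot: [0.007, 0.009, 1.0, -0.0]
ft_force: [7.6, 0.3, 12.1]
grip_width: 0.0003
grasp_force: 5.9
```

Request:
{"method": "servo_tool", "body": {"rows": "-2 0 0 0 0 0 1; -4.5 0.1 0 0 0 0 1; -7 0.1 0 0 0 0 1; -9.5 0.2 0 0 0 0 1; -12 0.2 0 0 0 0 1; -14.5 0.3 0 0 0 0 1; -17 0.3 0 0 0 0 1; -19 0.4 0 0 0 0 1"}}

```text
clock: 16.57
eef_pos: [0.54, -0.208, 0.1584]
eef_rot: [0.007, 0.009, 1.0, -0.0]
ft_force: [6.5, -0.1, 11.7]
grip_width: 0.0004
grasp_force: 6.3
```

```bash
python3 cov.py
```

```text
front edge x None 0
front edge x [-10.11781273  -8.40335245  -4.20648623  59.78468534] 341
16.6167 [ 0.53959043 -0.20798304  0.15843877] [ 7.48346195  0.73100229 12.75592161]
```

Request:
{"method": "servo_tool", "body": {"rows": "-2 0 0 0 0 0 1; -4.5 0.1 0 0 0 0 1; -7 0.1 0 0 0 0 1; -9.5 0.2 0 0 0 0 1; -12 0.2 0 0 0 0 1; -14.5 0.3 0 0 0 0 1; -17 0.3 0 0 0 0 1; -19 0.4 0 0 0 0 1"}}

```text
clock: 17.28
eef_pos: [0.5212, -0.2076, 0.1584]
eef_rot: [0.007, 0.008, 1.0, -0.001]
ft_force: [6.2, 0.1, 13.9]
grip_width: 0.0003
grasp_force: 6.8
```

Request:
{"method": "servo_tool", "body": {"rows": "-1 0 0 0 0 0 1; -2 0 0 0 0 0 1; -3 0 0 0 0 0 1; -3 0 0 0 0 0 1"}}

```text
clock: 17.62
eef_pos: [0.5181, -0.2075, 0.1584]
eef_rot: [0.007, 0.008, 1.0, -0.001]
ft_force: [6.4, -0.5, 13.6]
grip_width: 0.0005
grasp_force: 7.2
```

Request:
{"method": "servo_tool", "body": {"rows": "-1 0 0 0 0 0 1; -2 0 0 0 0 0 1; -2 0 0 0 0 0 1"}}

```text
clock: 17.87
eef_pos: [0.5161, -0.2075, 0.1584]
eef_rot: [0.007, 0.008, 1.0, -0.001]
ft_force: [6.2, 0.6, 14.3]
grip_width: 0.0004
grasp_force: 7.2
```

Request:
{"method": "servo_tool", "body": {"rows": "-1 0 0.1 0 0 0 1; -2 0 0.1 0 0 0 1; -2 0 0.1 0 0 0 1"}}

```text
clock: 18.12
eef_pos: [0.5155, -0.2075, 0.1585]
eef_rot: [0.008, 0.008, 1.0, -0.0]
ft_force: [9.5, 0.5, 11.5]
grip_width: 0.0003
grasp_force: 5.4
```

```bash
python3 cov.py
python3 - <<'E'
import cv2,glob,os
f=max(glob.glob('pics/top_*.png'),key=os.path.getmtime); a=cv2.imread(f)[140:260,330:470]; cv2.imwrite('pics/t5c.png',cv2.resize(a,None,fx=5,fy=5,interpolation=cv2.INTER_CUBIC))
E
```

```text
front edge x None 0
front edge x [-27.90574961 -22.88226464 -14.35310099  49.30029185] 579
18.1667 [ 0.51547136 -0.20752276  0.15845371] [10.11119921  0.25641579  9.79361953]
```

View pics/t5c.png

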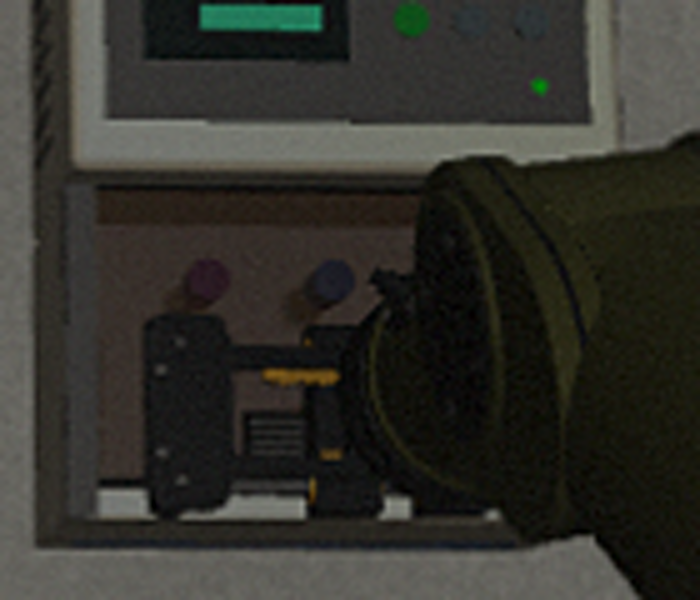

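The top view shows the cover's front edge at row ~485, against the cream front wall (rows 490–520). The drag force rose from 6 to 10 N with almost no travel, so the cover is at its stop. A last light push, then I lift off.

Request:
{"method": "servo_tool", "body": {"rows": "-0.5 0 -0.2 0 0 0 1; -1 0 -0.2 0 0 0 1; -1 0 -0.2 0 0 0 1"}}

```text
clock: 18.42
eef_pos: [0.5154, -0.2075, 0.1584]
eef_rot: [0.009, 0.008, 1.0, -0.0]
ft_force: [10.5, 1.0, 10.9]
grip_width: 0.0002
grasp_force: 5.4
```

Request:
{"method": "servo_tool", "body": {"rows": "0 0 2 0 0 0 1; 0 0 5 0 0 0 1; 0 0 15 0 0 0 1; 0 0 40 0 0 0 1; 0 0 75 0 0 0 1; 0 0 110 0 0 0 1; 0 0 125 0 0 0 1; 0 0 125 0 0 0 1"}}

```text
clock: 19.08
eef_pos: [0.5079, -0.208, 0.2841]
eef_rot: [0.002, 0.009, 1.0, -0.001]
ft_force: [-0.2, -0.5, 0.8]
grip_width: 0.0005
grasp_force: 0.0
```

Request:
{"method": "servo_tool", "body": {"rows": "0 20 0 0 0 0 1; 0 55 0 0 0 0 1; 0 95 0 0 0 0 1; 0 135 0 0 0 0 1; 0 175 0 0 0 0 1; 0 205 0 0 0 0 1; 0 220 0 0 0 0 1; 0 220 0 0 0 0 1"}}

```text
clock: 19.75
eef_pos: [0.5055, 0.0169, 0.2797]
eef_rot: [-0.001, 0.005, 1.0, 0.001]
ft_force: [0.9, 0.3, -0.1]
grip_width: 0.0001
grasp_force: 0.0
```

```bash
python3 cov.py
python3 - <<'E'
import cv2,glob,os
f=max(glob.glob('pics/top_*.png'),key=os.path.getmtime); a=cv2.imread(f)[140:260,330:470]; cv2.imwrite('pics/t6c.png',cv2.resize(a,None,fx=5,fy=5,interpolation=cv2.INTER_CUBIC))
E
```

```text
front edge x [-27.48637683 -25.49846991 -23.20353365  24.5733994 ] 1003
front edge x [-23.93849864 -13.83978738  -6.4524056   39.03152672] 768
19.8 [0.50573199 0.0136926  0.27949585] [-0.13871529 -0.9686055  -0.4620547 ]
```

View pics/t6c.png

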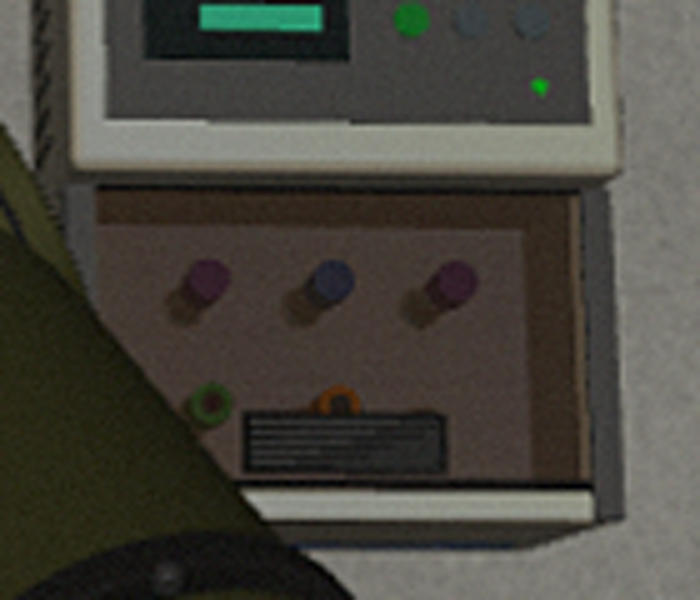

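The top view shows the cover shut: its front edge (row ~485) meets the cream front wall with no gap. The green (210,405) and orange (338,403) tubes stand under it, and the robot touches nothing.

```bash
python3 -c "
from rig import job; print(job.sign_off())"
```

```text
the job is handed in; nothing more can be done
None
```

The orange-capped tube is on the bottom of the incubator's front middle well, the cover is shut against the front wall, and I handed the job in at about 20 s; I did not move the other tubes, and the press on the pad read at most about 14 N.

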